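Wedge a pine block tight in a vice board with taps of a hammer

TASK

Get the loose pine block on the vice board clamped for drilling: slide the wooden wedge, thin end first and straight side against the block, into the slot between the block and the slanted cleat, let go of it, then take the hammer and tap the wedge in with light taps until it stops moving forward and holds the block tight against the fence. Do not hit it hard, leave the other things alone, and lay the hammer back down flat on the table.

Things in the scene. Friction and masses are not known exactly. Their poses are not given: they have to be found in the camera images.
- vice_board: Wedge vice board, fixed. Ply base 170 x 215 x 12 mm; origin at table height, base top z = 12. Own axes: x from slanted cleat to fence, y the way the wedge is driven; base x -78..92, y -130..85. Fence (30 high, far side) is bolted on by hand, inner face between x = 42.5 and 47.5, not measured. End stop behind the block, x 8..44, inner face y = 50, clear of the wedge.
- slot_face (a point): Middle of the slanted cleat's inner face, 27 mm over the table, axes as vice_board; 16.4 mm in -x from the board's origin. Cleat: 34 thick, 30 high (top 42 over the table), y -75..75; its face moves 1 mm to +x for every 8 mm of +y, parallel to the wedge's tapered side. Slot open above and at both ends; the wedge goes in from the -y end.
- block_mid (a point): Centre of the pine block, 45 x 90 x 38 mm along the board's x, y, z, loose on the base (centre 31 mm over the table), about 0.5 to 8 mm short of the fence and up to 4 mm short of the end stop. It slides easily until the wedge has pushed it home.
- wedge_mid (a point): Centre of the wedge, half-way up; 150 long, 30 high, 90 g, loose on the table. y points to the thin end (75 mm away). +x side straight, at x = 10.7; -x side tapers 1 in 8: 12 mm thick at the thin end, 30.8 at the thick. To slide it in, hold it near the thick end: at y = -40 it is 26.4 thick, centred at x = -2.5; parallel jaws settle on the taper's middle line, 0.062 rad clockwise of y.
- wedge_tip (a point): On the wedge's thin end, half-way up, in the straight (+x) side. Goes tight with the tip anywhere from board y = 12 to 62, as the fence is set: feel it. Slides in with 1 to 3 N until then; at the end the resistance climbs within 1 to 4 mm. Tapped or pushed to 10 to 20 N it stays tight by itself; over 30 N bruises it.
- hammer_grip (a point): Point on the hammer's wooden handle close behind the head, half-way up (12 mm over the table), to grip from above; handle here about 20 wide, 18 high. Hammer 282 long, 0.45 kg, lying flat. y points to the steel head, whose axis crosses 62 mm from here; head 27 wide along y, 24 high, flat face at x = -50, pein at x = +60.
- jar_screws: Jar of screws with a dark lid, 54 mm across, 82 high, standing behind the vice board; a bystander. Origin at its underside.
- tape_measure: Tape measure, 36 x 77 x 62 mm, standing behind, to the right of the vice board; a bystander. Origin at its underside.
- tape_2: Small roll of dark tape, 53 mm across, 19 high, lying flat near the robot; a bystander. Origin at its underside.

How it is judged:
By the outcome, as a careful person would: the job done as asked, in the order asked, and still so for the second after the job is handed in, with the robot touching nothing.
It also fails if it takes over 58 s, if anything falls off the work surface, if the arm or the gripper's body presses on something with over 40 N, if the wrist force passes 120 N, or if a joint passes its speed limit or range.

ROBOT

A 6-joint arm with a two-finger parallel gripper is mounted at the origin on a cart in front of the work surface, level with it; the furniture and walls round the work are solid. World frame = base frame: x ahead of the robot, y to its left, z up, the work surface at z = 0. Lengths are in m, angles in rad, forces in N, time in s.
With the tool pointing down it reaches from about 0.375 to 0.9 m from the base axis. Payload 3.1 kg.
Tool frame: the origin (TCP) lies at the very end of the fingers, on their centre line; the grasp point (between the pads) lies 19 mm behind it (robot.grip_depth is the distance from the TCP to the grasp point, in m); z points along the fingers, y is the direction in which the jaws open and shut (so a half turn about z gives the same grasp; the last joint's range is limited). The gripper opens to 87 mm and grips with 3 to 60 N. Pads are 19 mm wide; open, the fingers measure 117 mm over their backs; the gripper's body (75 mm by 190 mm) begins 51 mm behind the grasp point.
Start: joints at [-1.444, 0.527, 1.433, -0, 1.181, -0.178], TCP at [0.188, -0.596, 0.189] pointing down, gripper open.
Joint ranges: [-3.08, 3.08], [-0.75, 2.2], [0.22, 2.44], [-1.43, 4.57], [0, 2.65], [-2.85, 2.85]. Speed limits (rad/s): [2.79, 2.79, 3.14, 3.14, 3.14, 3.14].

INTERFACE

Orientations are given as a unit quaternion [x, y, z, w].
In Python, from rig import robot gives the robot as it stands.
- The arm moves only by the tool drive_tool, never from a script. Its argument "series" is a list of rows, each a list of 7 numbers: the shift along the tool's x, y, z in m, then the turn, a rotation vector about the tool's x, y, z in degrees, then the opening, from 0 (shut) to 1 (fully open). A call has 1 to 5 rows; each row shifts and turns the commanded pose from where the row before left it, along the tool's axes as they then stand; what a row does not reach is not made up. A row lasts 1/8 s, in which the tool goes at most 62.5 mm and 10.7 degrees, less where a joint would pass 70% of its speed; a pose out of reach is approached as far as the arm can. A call is refused whole if a number of a shift passes 0.0625 or a number of a turn 10.7, either way. A call with a gripper value outside its range is refused whole. The fingers move at their own pace and stop on an object; "squeeze" is the grip in N (left out, the last holds). Time passes only in rows, so rows that do not move let the fingers close. It gives the time, the measured TCP pose, the force and the opening at its end, in the units of the state.
- robot.get_obs(): the state, without advancing time (a new reading comes with each control period).
- robot.camera(name): name is "side" or "top"; returns (picture, depth): 480x640x3 uint8, blue, green, red; 480x640 float32, m along the optical axis (not along the pixel's ray), 0 where there is no reading.
- robot.camera_model(name): a dict with "fx", "fy", "cx", "cy" (pixels), "k1" (the pictures are not rectified: a ray, as slopes to the right and down, at radius r is drawn at 1 + k1 r^2 times it, then the intrinsics apply), "R" (3x3) and "t" (3): a world point X has camera coordinates R X + t. Camera axes: x right, y down, z forward; pixel columns grow to the right and rows downward; lengths in m; the calibration is good to about 2 mm. A picture is of the moment at which its call begins. camera_model takes no time and is no camera call.
- robot.hand_in(): hands the job in, once; it reports no verdict.
The state is a dict: "time": time; "q": joint angles; "joint_velocities": joint speeds; "joint_torque": joint torques, N m; "position": TCP position; "tool_rot": TCP orientation; "ft_force": force on the tool from outside, world axes, zero at the start; "moment": the same for the moment, N m; "grip_width": finger opening in m.
Only numpy, scipy, OpenCV 4.12 (cv2) and the standard library are available. Lean on these libraries where they do the work, as an engineer would, in place of code of your own. Each camera call takes 0.05 s, during which the arm holds its last target. There are 200 camera calls.

## Working session

There is one attempt and no reset: what is moved stays moved. The work goes in short steps, Python scripts to look and compute and a tool call to move; the robot and the scene stay as the last step left them, time stands still between calls to the robot, and variables do not carry over. Pictures are saved under pics/ and viewed, about 8 in all and at most 12, crops included, and the job is handed in when it is done.

Besides the shell and the picture viewer there is one more tool, called after "Call:" as name([rows], argument=value, ...), one row to a line, values as JSON. drive_tool: Moves the arm, as the interface text tells. Its arguments: {"type":"object","properties":{"series":{"type":"array"},"squeeze":{"type":"number"}},"required":["series"]}

```bash
mkdir -p pics; ls; cat > h.py <<'E'
import numpy as np, cv2
from rig import robot
from scipy.spatial.transform import Rotation as Rn
def pt(name,u,v,depth=None,z=None):
    """pixel -> world, by depth or by plane z"""
    m=robot.camera_model(name)
    K=np.array([[m['fx'],0,m['cx']],[0,m['fy'],m['cy']],[0,0,1]],float)
    p=cv2.undistortPoints(np.array([[[u,v]]],float),K,np.array([m['k1'],0,0,0,0],float))[0,0]
    R=np.array(m['R']);t=np.array(m['t'])
    d=R.T@np.array([p[0],p[1],1.]);c=-R.T@t
    s=depth if depth is not None else (z-c[2])/d[2]
    return c+s*d
def px(name,X):
    m=robot.camera_model(name)
    K=np.array([[m['fx'],0,m['cx']],[0,m['fy'],m['cy']],[0,0,1]],float)
    r,_=cv2.Rodrigues(np.array(m['R'],float))
    return cv2.projectPoints(np.array(X,float).reshape(-1,1,3),r,np.array(m['t'],float),K,np.array([m['k1'],0,0,0,0],float))[0][:,0]
E
python3 - <<'E'
from h import *
for n in('top','side'):
    im,d=robot.camera(n); cv2.imwrite(f'pics/{n}0.png',im); np.save(f'pics/{n}0.npy',d)
    m=robot.camera_model(n); print(n,m['fx'],m['k1'],-np.array(m['R']).T@np.array(m['t']))
print(robot.get_obs())
E
```

```text
pics
top 467.31663023168977 0.0113684304806482 [ 0.48367838 -0.12683787  1.03920237]
side 464.4967968262297 -0.05820671677285433 [0.40150181 0.62683449 0.34402246]
{'time': 0.1, 'q': array([-1.44449893e+00,  5.28382629e-01,  1.43376404e+00, -8.64544825e-06,
        1.18140559e+00, -1.78479267e-01]), 'joint_velocities': array([ 1.83365233e-05, -5.28972293e-04, -2.61345180e-03,  2.30457929e-04,
        3.95042335e-04,  6.21303859e-04]), 'joint_torque': array([-3.01723603e-04, -4.40986204e+01, -1.77151501e+01,  6.34806650e-02,
        5.33871527e-02, -3.87777482e-05]), 'position': array([ 0.18749562, -0.5954574 ,  0.18816699]), 'tool_rot': array([ 9.88410626e-01,  1.51800770e-01,  2.15649404e-05, -9.79574618e-04]), 'ft_force': array([-0.7864596 ,  0.52744881,  0.10117995]), 'moment': array([ 0.08060008,  0.02289311, -0.0382271 ]), 'grip_width': 0.08679388457752714}
```

View pics/top0.png

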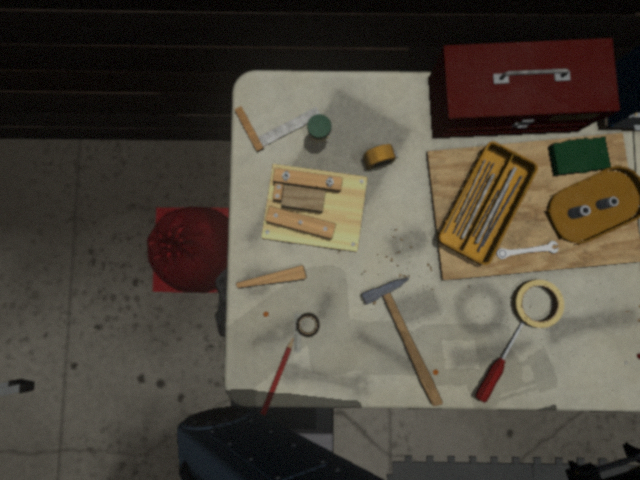

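View pics/side0.png

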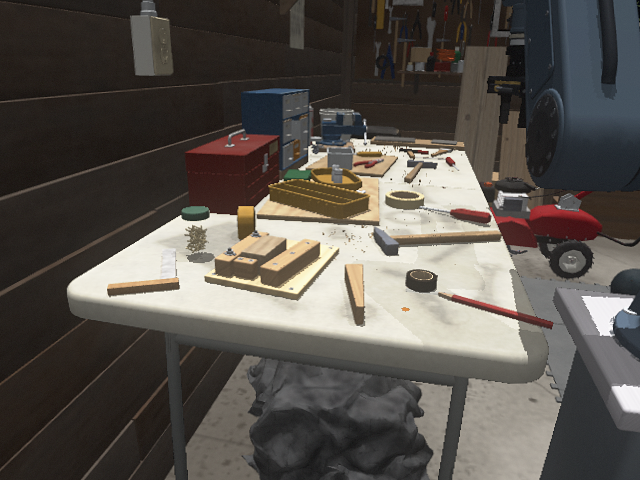

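```bash
python3 - <<'E'
from h import *
d=np.load('pics/top0.npy'); im=cv2.imread('pics/top0.png')
m=robot.camera_model('top')
K=np.array([[m['fx'],0,m['cx']],[0,m['fy'],m['cy']],[0,0,1]],float)
g=np.stack(np.meshgrid(np.arange(640),np.arange(480)),-1).reshape(-1,1,2).astype(float)
p=cv2.undistortPoints(g,K,np.array([m['k1'],0,0,0,0],float))[:,0]
P=(np.c_[p,np.ones(len(p))]*d.reshape(-1,1)-m['t'])@np.array(m['R'])
P=P.reshape(480,640,3); np.save('pics/P.npy',P)
t=P[230:260,380:420,2]; print('table z',t.mean(),t.std())
h=P[...,2]
for n,(x0,x1,y0,y1),zs in [('wedge',(225,315,258,295),(.012,.045)),('hammer',(350,450,270,410),(.008,.04)),('board',(255,375,155,255),(.006,.06)),('cleats/block',(255,375,155,255),(.025,.06)),('tape2',(290,325,305,340),(.008,.04)),('jar',(300,335,108,140),(.06,.1)),('tapem',(355,405,135,172),(.03,.09))]:
    M=np.zeros(h.shape,bool);M[y0:y1,x0:x1]=True
    M&=(h>zs[0])&(h<zs[1])&(d>0)
    nn,L,S,_=cv2.connectedComponentsWithStats(M.astype(np.uint8))
    for i in range(1,nn):
        if S[i,4]<60: continue
        q=P[L==i]; r=cv2.minAreaRect((q[:,:2]*1000).astype(np.float32))
        print(n,S[i].tolist(),'zmed %.4f'%np.median(q[:,2]),'rect mm',np.round(r[0],1),np.round(r[1],1),round(r[2],1))
c=im[155:300,228:378]; cv2.imwrite('pics/c0.png',cv2.resize(cv2.convertScaleAbs(c,alpha=1.4),None,fx=4,fy=4,interpolation=cv2.INTER_CUBIC))
c=im[265:410,350:450]; cv2.imwrite('pics/c1.png',cv2.resize(cv2.convertScaleAbs(c,alpha=1.4),None,fx=4,fy=4,interpolation=cv2.INTER_CUBIC))
E
```

```text
table z 0.0029013337845348397 0.051925652737991296
wedge [236, 265, 71, 23, 693] zmed 0.0301 rect mm [478.3 -22.6] [ 29.5 151.2] 11.9
hammer [442, 270, 8, 10, 77] zmed 0.0118 rect mm [ 490.1 -402.8] [19.6 16.5] 0.4
hammer [361, 275, 82, 131, 1763] zmed 0.0196 rect mm [ 340.4 -321.7] [278.9 106.4] 23.2
board [363, 155, 12, 15, 147] zmed 0.0430 rect mm [ 738.2 -234.3] [31.7 17.7] 14.1
board [262, 164, 106, 88, 7296] zmed 0.0148 rect mm [ 637.6 -115.3] [215.  173.2] 82.4
cleats/block [364, 155, 11, 13, 119] zmed 0.0472 rect mm [ 736.8 -233.5] [27.3 18.5] 7.0
cleats/block [273, 168, 70, 45, 2116] zmed 0.0444 rect mm [667.7 -96.4] [149.8  81.9] 82.6
cleats/block [266, 206, 70, 33, 1128] zmed 0.0419 rect mm [598.9 -85.2] [150.1  34.3] 75.3
tape2 [297, 313, 23, 25, 261] zmed 0.0182 rect mm [ 378.7 -104.1] [51.1 47.5] 0.0
jar [307, 114, 25, 26, 495] zmed 0.0910 rect mm [ 795.9 -123.4] [50.9 50.1] 67.6
tapem [364, 144, 32, 23, 524] zmed 0.0567 rect mm [ 746.9 -257. ] [36.  64.6] 19.0
```

View pics/c0.png

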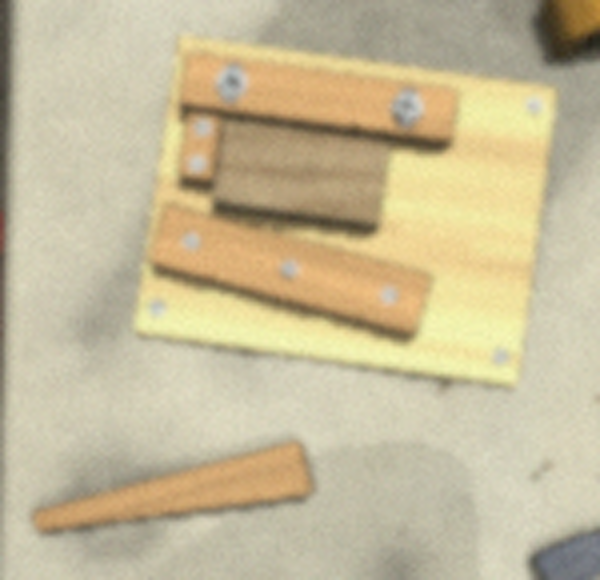

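```bash
cat >> h.py <<'E'
def state():
    o=robot.get_obs(); R=Rn.from_quat(o['tool_rot']); x=R.as_matrix()[:,0]
    return o,np.array(o['position']),R,np.degrees(np.arctan2(x[1],x[0]))
def plan(xyz,yaw,op,n=None,start=None):
    """rows to bring TCP (mm) to xyz, tool x at yaw deg, tool down; start=(xyz mm,yaw) if not where it stands"""
    o,p,R,y=state()
    if start: p=np.array(start[0])/1000; R=Rn.from_euler('z',start[1],degrees=True)*Rn.from_rotvec([np.pi,0,0])
    xyz=np.array(xyz)/1000.
    Rt=Rn.from_euler('z',yaw,degrees=True)*Rn.from_rotvec([np.pi,0,0])
    w=(R.inv()*Rt).as_rotvec(degrees=True); D=xyz-p
    n=n or int(max(np.ceil(np.linalg.norm(D)/.06),np.ceil(np.linalg.norm(w)/10.5),1))
    for i in range(n):
        s=R.inv().apply(D/n); R=R*Rn.from_rotvec(w/n,degrees=True)
        print([float(v) for v in np.r_[s.round(4),(w/n).round(1)]+0.0]+[op])
def show():
    o,p,R,y=state()
    print('t',o['time'],'p',(p*1000).round(1),'yaw',y.round(2),'F',np.round(o['ft_force'],1),'w',round(o['grip_width']*1000,1),'tilt',R.as_matrix()[:,2].round(4),'q6',o['q'][5].round(2))
E
python3 - <<'E'
from h import *
show(); plan([490,-79,90],101.9,1)
E
```

```text
t 0.1 p [ 187.5 -595.5  188.2] yaw 17.46 F [-0.8  0.5  0.1] w 86.8 tilt [-3.0e-04  1.9e-03 -1.0e+00] q6 -0.18
[0.0403, -0.0365, 0.009, 0.0, 0.0, -7.7, 1]
[0.0448, -0.0308, 0.009, 0.0, 0.0, -7.7, 1]
[0.0486, -0.0245, 0.009, 0.0, 0.0, -7.7, 1]
[0.0514, -0.0178, 0.009, 0.0, 0.0, -7.7, 1]
[0.0533, -0.0108, 0.009, 0.0, 0.0, -7.7, 1]
[0.0543, -0.0036, 0.009, 0.0, 0.0, -7.7, 1]
[0.0543, 0.0037, 0.0089, 0.0, 0.0, -7.7, 1]
[0.0533, 0.0109, 0.0089, 0.0, 0.0, -7.7, 1]
[0.0514, 0.0179, 0.0089, 0.0, 0.0, -7.7, 1]
[0.0485, 0.0246, 0.0089, 0.0, 0.0, -7.7, 1]
[0.0448, 0.0309, 0.0089, 0.0, 0.0, -7.7, 1]
```

Call:
drive_tool([
  [0.04, -0.0365, 0.009, 0, 0, -7.7, 1],
  [0.045, -0.031, 0.009, 0, 0, -7.7, 1],
  [0.0485, -0.0245, 0.009, 0, 0, -7.7, 1],
  [0.0515, -0.018, 0.009, 0, 0, -7.7, 1],
  [0.0535, -0.011, 0.009, 0, 0, -7.7, 1],
])

```text
time: 0.72
position: [0.3252, -0.3592, 0.1436]
tool_rot: [0.882, 0.471, 0.0, -0.0]
ft_force: [0.9, 0.3, -0.4]
grip_width: 0.087
```

Call:
drive_tool([
  [0.0545, -0.0035, 0.009, 0, 0, -7.7, 1],
  [0.0545, 0.0035, 0.009, 0, 0, -7.7, 1],
  [0.0535, 0.011, 0.009, 0, 0, -7.7, 1],
  [0.0515, 0.018, 0.009, 0, 0, -7.7, 1],
  [0.0485, 0.0245, 0.009, 0, 0, -7.7, 1],
])

```text
time: 1.35
position: [0.4624, -0.1235, 0.0986]
tool_rot: [0.677, 0.736, -0.0, 0.0]
ft_force: [0.1, -0.7, 0.0]
grip_width: 0.0871
```

Call:
drive_tool([
  [0.045, 0.031, 0.009, 0, 0, -7.7, 1],
])

```text
time: 1.48
position: [0.4898, -0.0762, 0.0896]
tool_rot: [0.626, 0.779, -0.0, -0.0]
ft_force: [0.9, -0.4, -0.0]
grip_width: 0.0873
```

```bash
python3 - <<'E'
from h import *
im,d=robot.camera('side'); cv2.imwrite('pics/s1.png',cv2.resize(im[190:350,180:480],None,fx=2.6,fy=2.6,interpolation=cv2.INTER_CUBIC))
show(); plan([490,-79.4,5],101.9,1,2)
# predicted wedge features in side view (crop px)
c=np.array([478.3,-22.6]);a=np.radians(15.4);y=np.array([-np.sin(a),np.cos(a)]);x=np.array([np.cos(a),np.sin(a)])
P=[np.r_[c+x*u+y*v,30]/1000 for u,v in((10.7,75),(-1.3,75),(10.7,-75),(-20.1,-75))]
print((px('side',P)-[180,190])*2.6)
b=np.array([633.6,-92.1]);a=np.radians(-7.6);y=np.array([-np.sin(a),np.cos(a)]);x=np.array([np.cos(a),np.sin(a)])
P=[np.r_[b+x*u+y*v,z]/1000 for u,v,z in((-16.4,0,42),(-16.4-75/8,-75,42),(-16.4+75/8,75,42),(-78,85,12),(92,85,12),(-78,-130,12))]
print((px('side',P)-[180,190])*2.6)
E
```

```text
t 1.525 p [491.8 -70.8  88.9] yaw 102.78 F [ 2.2  2.6 -0.6] w 87.1 tilt [ 0.0011  0.0032 -1.    ] q6 -0.6
[-0.0041, -0.0019, 0.0419, 0.1, -0.1, 0.4, 1]
[-0.0041, -0.0018, 0.0419, 0.1, -0.1, 0.4, 1]
[[456.50759387 300.01980281]
 [478.64746839 299.92757834]
 [428.03733798 188.71095084]
 [474.84876424 188.75655392]]
[[267.17510768 155.89564408]
 [322.02501547 121.99682259]
 [203.16138218 195.46826518]
 [303.06515551 266.57797739]
 [ 60.01647393 219.19247131]
 [413.05573836 145.7155508 ]]
```

View pics/s1.png

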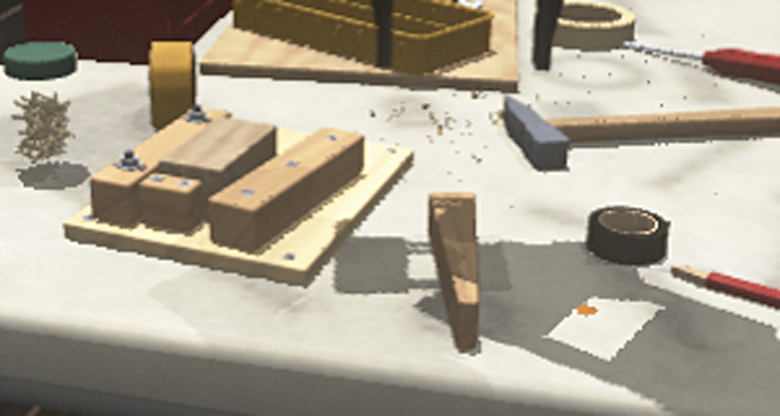

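Call:
drive_tool([
  [-0.008, -0.003, 0.025, 0, 0, 0.8, 1],
  [0, 0, 0, 0, 0, 0, 1],
  [0, 0, 0, 0, 0, 0, 1],
])

```text
time: 1.9
position: [0.4877, -0.0865, 0.0653]
tool_rot: [0.634, 0.773, 0.0, -0.0]
ft_force: [0.9, 0.2, -0.5]
grip_width: 0.0872
```

```bash
python3 - <<'E'
from h import *
show(); plan([490,-79.4,5],101.9,1,2)
E
```

```text
t 1.9 p [487.7 -86.5  65.3] yaw 101.31 F [ 0.9  0.2 -0.5] w 87.2 tilt [-2.e-04  2.e-04 -1.e+00] q6 -0.6
[0.0033, 0.0018, 0.0302, 0.0, 0.0, -0.3, 1]
[0.0033, 0.0018, 0.0302, 0.0, 0.0, -0.3, 1]
```

Call:
drive_tool([
  [0.0035, 0.002, 0.03, 0, 0, -0.3, 1],
  [0.0035, 0.0015, 0.02, 0, 0, -0.3, 1],
  [0, 0, 0.01, 0, 0, 0, 1],
  [0, 0, 0, 0, 0, 0, 1],
  [0, 0, 0, 0, 0, 0, 1],
])

```text
time: 2.52
position: [0.4905, -0.0792, 0.0058]
tool_rot: [0.63, 0.777, 0.0, 0.001]
ft_force: [0.6, -0.2, -0.5]
grip_width: 0.0866
```

```bash
python3 - <<'E'
from h import *
show()
E
```

```text
t 2.525 p [490.5 -79.2   5.8] yaw 101.94 F [ 0.6 -0.2 -0.5] w 86.6 tilt [ 1.5e-03 -6.0e-04 -1.0e+00] q6 -0.59
```

Call:
drive_tool([
  [0, 0, 0, 0, 0, 0, 0.5],
  [0, 0, 0, 0, 0, 0, 0.25],
  [0, 0, 0, 0, 0, 0, 0.2],
  [0, 0, 0, 0, 0, 0, 0.2],
  [0, 0, 0, 0, 0, 0, 0.2],
], squeeze=30)

```text
time: 3.15
position: [0.4899, -0.0787, 0.005]
tool_rot: [0.63, 0.777, 0.0, -0.0]
ft_force: [0.1, -1.8, -0.5]
grip_width: 0.0448
```

Call:
drive_tool([
  [0, 0, 0, 0, 0, 0, 0.2],
  [0, 0, 0, 0, 0, 0, 0.2],
  [0, 0, -0.03, 0, 0, 0, 0.2],
  [0, 0, -0.03, 0, 0, 0, 0.2],
  [0, 0, 0, 0, 0, 0, 0.2],
])

```text
time: 3.78
position: [0.4915, -0.0793, 0.0668]
tool_rot: [0.63, 0.777, 0.001, 0.002]
ft_force: [0.1, 0.1, -0.5]
grip_width: 0.0175
```

```bash
python3 - <<'E'
from h import *
show()
E
```

```text
t 3.775 p [491.5 -79.3  66.8] yaw 101.97 F [ 0.1  0.1 -0.5] w 17.5 tilt [ 0.0045 -0.0018 -1.    ] q6 -0.59
```

```bash
python3 - <<'E'
from h import *
im,d=robot.camera('side'); cv2.imwrite('pics/s2.png',cv2.resize(im[190:350,180:480],None,fx=2.6,fy=2.6,interpolation=cv2.INTER_CUBIC))
E
```

```text
(no output)
```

View pics/s2.png

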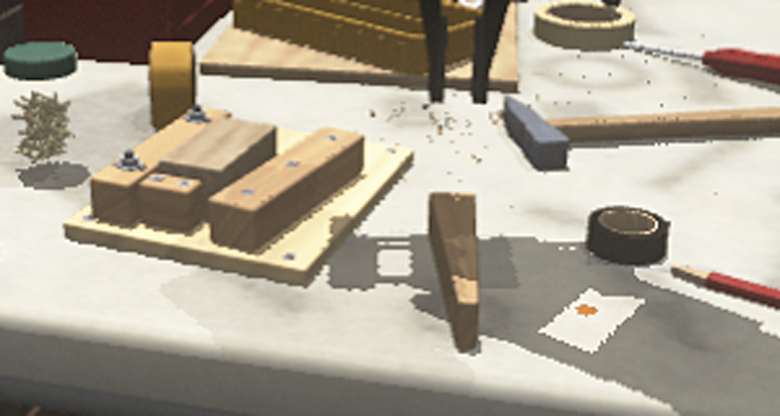

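The wedge still stands where it was: thick end at crop pixels (430–475, 195), thin end at (467, 300). The fingers were slow and hadn't closed before the lift, so I'll go down again and give them time.

Call:
drive_tool([
  [0, 0, 0, 0, 0, 0, 0.55],
  [0, 0, 0, 0, 0, 0, 0.55],
  [0, 0, 0, 0, 0, 0, 0.55],
  [0, 0, 0.02, 0, 0, 0, 0.55],
  [0, 0.001, 0.015, 0, 0, 0, 0.55],
])

```text
time: 4.45
position: [0.4906, -0.0784, 0.0292]
tool_rot: [0.63, 0.777, -0.0, -0.0]
ft_force: [0.2, 0.0, 0.9]
grip_width: 0.0471
```

Call:
drive_tool([
  [0, 0, 0.02, 0, 0, 0, 0.55],
  [0, 0, 0.005, 0, 0, 0, 0.55],
  [0, 0, 0, 0, 0, 0, 0.2],
  [0, 0, 0, 0, 0, 0, 0.2],
  [0, 0, 0, 0, 0, 0, 0.2],
])

```text
time: 5.08
position: [0.4913, -0.0786, 0.0056]
tool_rot: [0.63, 0.777, 0.0, 0.001]
ft_force: [0.2, 0.4, 0.6]
grip_width: 0.0256
```

Call:
drive_tool([
  [0, 0, 0, 0, 0, 0, 0.2],
  [0, 0, 0, 0, 0, 0, 0.2],
  [0, 0, 0, 0, 0, 0, 0.2],
])

```text
time: 5.45
position: [0.4909, -0.0785, 0.0052]
tool_rot: [0.63, 0.777, 0.0, 0.0]
ft_force: [-0.8, -0.1, 0.1]
grip_width: 0.0176
```

```bash
python3 - <<'E'
from h import *
show()
E
```

```text
t 5.45 p [490.9 -78.5   5.2] yaw 101.96 F [-0.8 -0.1  0.1] w 17.6 tilt [ 1.e-04 -1.e-04 -1.e+00] q6 -0.59
```

```bash
python3 - <<'E'
from h import *
print((px('side',[[.4915,-.0793,.0668],[.4909,-.0785,.005]])-[180,190])*2.6, px('top',[[.4909,-.0785,.005],[.4909,-.0785,.09]]))
im,d=robot.camera('side'); a=cv2.resize(im[190:350,300:420],None,fx=3,fy=3,interpolation=cv2.INTER_CUBIC)
im,d=robot.camera('top'); b=cv2.resize(im[200:360,220:340],None,fx=3,fy=3,interpolation=cv2.INTER_CUBIC)
cv2.imwrite('pics/s3.png',np.hstack([a,b]))
E
```

```text
[[453.85784847 145.81729733]
 [449.7563162  235.08035213]] [[297.16872771 272.53701539]
 [295.20935987 272.22133922]]
```

View pics/s3.png

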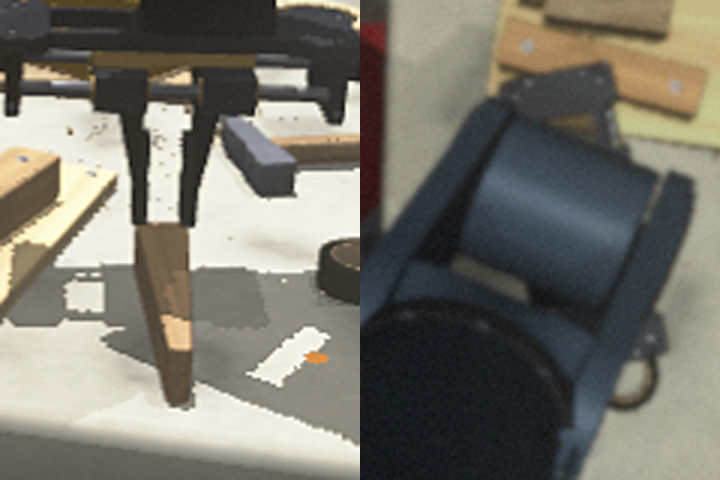

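```bash
python3 - <<'E'
from h import *
im,d=robot.camera('side')
for u,v in ((346,255),(346,260),(346,263),(363,255),(363,260),(363,263),(346,240),(363,240)):
    print(u,v,(pt('side',u,v,depth=d[v,u])*1000).round(1))
for v in range(250,275,3): print(v,d[v,340:370:2].round(3))
show()
E
```

```text
346 255 [502.9 -65.1  55.4]
346 260 [502.7 -66.6  46. ]
346 263 [502.6 -67.5  40.3]
363 255 [476.2 -73.4  55.1]
363 260 [475.1 -68.4  48.4]
363 263 [475.2 -72.   41.5]
346 240 [504.  -64.8  81.4]
363 240 [477.6 -73.4  81. ]
250 [0.925 0.925 0.752 0.752 0.755 0.924 0.923 0.926 0.923 0.923 0.755 0.75
 0.747 0.751 0.928]
253 [0.909 0.911 0.751 0.752 0.757 0.909 0.912 0.91  0.911 0.913 0.757 0.753
 0.752 0.911 0.912]
256 [0.894 0.898 0.755 0.756 0.757 0.896 0.894 0.896 0.894 0.895 0.755 0.754
 0.755 0.897 0.896]
259 [0.88  0.882 0.755 0.756 0.757 0.882 0.882 0.884 0.879 0.883 0.759 0.758
 0.755 0.882 0.882]
262 [0.868 0.866 0.758 0.758 0.759 0.87  0.869 0.869 0.867 0.868 0.76  0.76
 0.755 0.87  0.871]
265 [0.854 0.854 0.787 0.78  0.783 0.779 0.782 0.782 0.779 0.781 0.783 0.787
 0.759 0.858 0.857]
268 [0.842 0.844 0.787 0.769 0.767 0.769 0.769 0.77  0.771 0.768 0.769 0.774
 0.843 0.846 0.845]
271 [0.829 0.832 0.786 0.761 0.757 0.758 0.759 0.758 0.758 0.758 0.759 0.764
 0.83  0.832 0.832]
274 [0.816 0.818 0.788 0.76  0.747 0.748 0.747 0.746 0.749 0.748 0.748 0.749
 0.819 0.821 0.822]
t 5.6 p [490.8 -78.5   5. ] yaw 101.96 F [ 0.3 -0.  -0.2] w 17.6 tilt [-0.  0. -1.] q6 -0.59
```

```bash
python3 - <<'E'
from h import *
print(robot.grip_depth,[a for a in dir(robot) if a[0]!='_'])
# lowest finger height: all side depth points near the gripper
im,d=robot.camera('side'); m=robot.camera_model('side')
K=np.array([[m['fx'],0,m['cx']],[0,m['fy'],m['cy']],[0,0,1]],float)
g=np.stack(np.meshgrid(np.arange(640),np.arange(480)),-1).reshape(-1,1,2).astype(float)
p=cv2.undistortPoints(g,K,np.array([m['k1'],0,0,0,0],float))[:,0]
P=(np.c_[p,np.ones(len(p))]*d.reshape(-1,1)-m['t'])@np.array(m['R'])*1000
P=P.reshape(480,640,3)
for v in range(258,272): print(v,P[v,346].round(0),P[v,362].round(0),P[v,354].round(0))
t=P[300:330,450:480]; print('table z',np.median(t[...,2]))
E
```

```text
0.0187 ['Unreachable', 'camera', 'camera_model', 'get_obs', 'grip_depth', 'hand_in']
258 [503. -66.  50.] [477. -71.  51.] [ 505. -188.   -0.]
259 [503. -67.  48.] [477. -69.  50.] [ 505. -185.   -1.]
260 [502. -65.  47.] [477. -71.  47.] [ 504. -178.   -0.]
261 [503. -66.  44.] [477. -72.  45.] [ 503. -173.   -0.]
262 [502. -65.  43.] [477. -73.  43.] [ 503. -170.   -1.]
263 [502. -65.  41.] [477. -70.  42.] [ 502. -165.   -1.]
264 [502. -66.  39.] [477. -70.  40.] [492. -91.  30.]
265 [505. -83.  30.] [479. -94.  28.] [492. -87.  30.]
266 [504. -78.  30.] [479. -93.  27.] [491. -84.  29.]
267 [503. -75.  30.] [478. -88.  27.] [490. -79.  30.]
268 [503. -71.  30.] [477. -81.  28.] [490. -74.  30.]
269 [503. -71.  28.] [477. -79.  28.] [489. -71.  29.]
270 [502. -66.  29.] [476. -74.  28.] [489. -67.  29.]
271 [502. -65.  27.] [476. -69.  28.] [488. -65.  29.]
table z -0.7442092766057736
```

The camera depth puts the real fingertips at about z = 38 mm where the state says 5 mm. The reported TCP z therefore reads about 33 mm low, while x and y agree. I'll go down stepwise, watching the force.

Call:
drive_tool([
  [0, 0, 0, 0, 0, 0, 0.55],
  [0, 0, 0, 0, 0, 0, 0.55],
  [0, 0, 0, 0, 0, 0, 0.55],
  [0, 0, 0.015, 0, 0, 0, 0.55],
  [0, 0, 0.005, 0, 0, 0, 0.55],
])

```text
time: 6.28
position: [0.4901, -0.0782, -0.0162]
tool_rot: [0.63, 0.777, -0.0, -0.001]
ft_force: [0.3, -0.3, 0.2]
grip_width: 0.0469
```

Call:
drive_tool([
  [0, 0, 0.004, 0, 0, 0, 0.55],
  [0, 0, 0.002, 0, 0, 0, 0.55],
  [0, 0, 0, 0, 0, 0, 0.55],
])

```text
time: 6.65
position: [0.4908, -0.0785, -0.0211]
tool_rot: [0.63, 0.777, -0.0, -0.0]
ft_force: [-0.4, -0.2, 0.1]
grip_width: 0.0479
```

```bash
cat >> h.py <<'E'
def cloud(name):
    im,d=robot.camera(name); m=robot.camera_model(name)
    K=np.array([[m['fx'],0,m['cx']],[0,m['fy'],m['cy']],[0,0,1]],float)
    g=np.stack(np.meshgrid(np.arange(640),np.arange(480)),-1).reshape(-1,1,2).astype(float)
    p=cv2.undistortPoints(g,K,np.array([m['k1'],0,0,0,0],float))[:,0]
    return im,d,((np.c_[p,np.ones(len(p))]*d.reshape(-1,1)-m['t'])@np.array(m['R'])*1000).reshape(480,640,3)
E
python3 - <<'E'
from h import *
show(); im,d,P=cloud('side')
for v in range(266,284,2): print(v,*[P[v,u].round(0) for u in (334,336,338,340,368,370,372)])
cv2.imwrite('pics/s4.png',cv2.resize(im[220:320,290:420],None,fx=5,fy=5,interpolation=cv2.INTER_CUBIC))
E
```

```text
t 6.65 p [490.8 -78.5 -21.1] yaw 101.96 F [-0.4 -0.2  0.1] w 47.9 tilt [-2.e-04  1.e-04 -1.e+00] q6 -0.59
266 [521. -60.  36.] [518. -62.  35.] [515. -65.  34.] [ 524. -142.    0.] [467. -78.  34.] [464. -75.  36.] [460. -73.  38.]
268 [521. -61.  32.] [518. -62.  32.] [515. -65.  31.] [ 523. -134.   -0.] [467. -75.  32.] [464. -76.  32.] [460. -75.  33.]
270 [521. -60.  29.] [518. -62.  28.] [514. -61.  29.] [ 521. -125.    0.] [466. -73.  29.] [463. -73.  30.] [460. -74.  30.]
272 [521. -61.  25.] [518. -64.  24.] [515. -64.  24.] [ 520. -118.   -0.] [466. -74.  25.] [463. -76.  25.] [460. -74.  26.]
274 [521. -61.  21.] [518. -63.  21.] [514. -63.  21.] [ 518. -109.    0.] [402. 627. 344.] [463. -76.  22.] [460. -75.  22.]
276 [520. -60.  18.] [518. -65.  16.] [514. -64.  17.] [ 517. -102.   -1.] [466. -75.  18.] [463. -78.  17.] [459. -74.  19.]
278 [520. -59.  15.] [518. -64.  13.] [514. -64.  13.] [516. -95.  -1.] [466. -76.  14.] [462. -75.  14.] [459. -72.  16.]
280 [524. -83.  -0.] [521. -84.  -0.] [518. -85.  -1.] [514. -85.  -0.] [468. -98.  -0.] [464. -98.   0.] [459. -75.  11.]
282 [523. -76.  -1.] [519. -74.   0.] [516. -76.  -0.] [513. -77.   0.] [467. -90.  -0.] [463. -90.  -0.] [460. -92.  -0.]
```

View pics/s4.png

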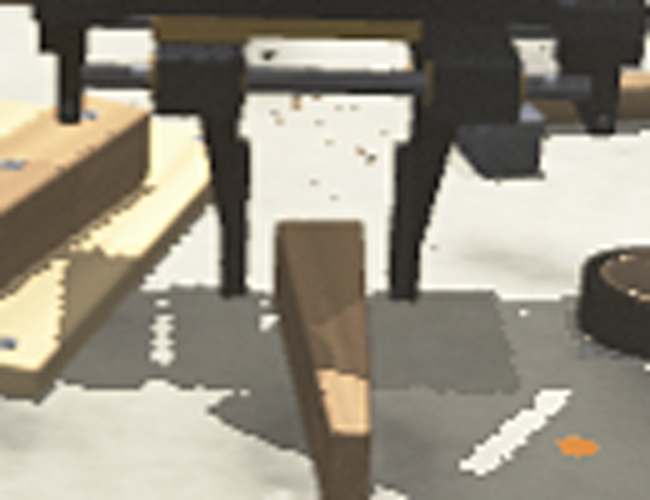

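Confirmed. The fingertips, at crop (233,295) and (403,295), straddle the wedge at true z ≈ 12 mm, so true z = reported + 33. Next I go 4 mm lower and grip.

Call:
drive_tool([
  [0, 0, 0.004, 0, 0, 0, 0.55],
  [0, 0, 0, 0, 0, 0, 0.2],
  [0, 0, 0, 0, 0, 0, 0.2],
  [0, 0, 0, 0, 0, 0, 0.2],
  [0, 0, 0, 0, 0, 0, 0.2],
])

```text
time: 7.32
position: [0.4909, -0.0785, -0.0249]
tool_rot: [0.63, 0.777, 0.0, 0.0]
ft_force: [-0.9, -0.5, 0.5]
grip_width: 0.029
```

Call:
drive_tool([
  [0, 0, 0, 0, 0, 0, 0.2],
  [0, 0, 0, 0, 0, 0, 0.2],
  [0, 0, -0.02, 0, 0, 0, 0.2],
  [0, 0, -0.03, 0, 0, 0, 0.2],
  [0, 0, 0, 0, 0, 0, 0.2],
])

```text
time: 7.95
position: [0.4923, -0.079, 0.0266]
tool_rot: [0.63, 0.777, 0.001, 0.002]
ft_force: [0.6, -0.7, -1.5]
grip_width: 0.0289
```

```bash
python3 - <<'E'
from h import *
show()
b=np.array([633.6,-92.1]);a=np.radians(-7.6);y=np.array([-np.sin(a),np.cos(a)]);x=np.array([np.cos(a),np.sin(a)])
# grip at wedge y=-58 (x=-3.6): TCP for straight side at board x=s, tip at board y=t
for s,t in ((-9,-95),(-9,-60),(-9,-20)):
    print(s,t,(b+x*(s-14.3)+y*(t-133)).round(1))
plan([*(b+x*(-9-14.3)+y*(-100-133)),35],78.9,.2)
E
```

```text
t 7.95 p [492.3 -79.   26.6] yaw 101.96 F [ 0.6 -0.7 -1.5] w 28.9 tilt [ 0.004  -0.0016 -1.    ] q6 -0.59
-9 -95 [ 580.4 -315. ]
-9 -60 [ 585.  -280.3]
-9 -20 [ 590.3 -240.7]
[-0.0508, 0.0071, -0.0015, 0.0, 0.0, 4.6, 0.2]
[-0.05, 0.0112, -0.0016, 0.0, 0.0, 4.6, 0.2]
[-0.049, 0.0152, -0.0016, 0.0, 0.0, 4.6, 0.2]
[-0.0476, 0.019, -0.0016, 0.0, 0.0, 4.6, 0.2]
[-0.0459, 0.0228, -0.0016, 0.0, 0.0, 4.6, 0.2]
```

Call:
drive_tool([
  [-0.051, 0.007, -0.0015, 0, 0, 4.6, 0.2],
  [-0.05, 0.011, -0.0015, 0, 0, 4.6, 0.2],
  [-0.049, 0.015, -0.0015, 0, 0, 4.6, 0.2],
  [-0.0475, 0.019, -0.0015, 0, 0, 4.6, 0.2],
  [-0.046, 0.023, -0.0015, 0, 0, 4.6, 0.2],
])

```text
time: 8.57
position: [0.5777, -0.3207, 0.031]
tool_rot: [0.773, 0.635, -0.0, -0.001]
ft_force: [0.0, 0.6, -1.2]
grip_width: 0.0291
```

Call:
drive_tool([
  [0, 0, 0, 0, 0, 0, 0.2],
  [0, 0, 0, 0, 0, 0, 0.2],
  [0, 0, 0, 0, 0, 0, 0.2],
])

```text
time: 8.95
position: [0.577, -0.3176, 0.0316]
tool_rot: [0.771, 0.636, -0.0, -0.002]
ft_force: [0.1, -0.2, -0.5]
grip_width: 0.029
```

```bash
python3 - <<'E'
from h import *
show()
b=np.array([633.6,-92.1]);a=np.radians(-7.6);y=np.array([-np.sin(a),np.cos(a)]);x=np.array([np.cos(a),np.sin(a)])
def ana(P,lab):
    X=(P[...,:2]-b)@x; Y=(P[...,:2]-b)@y; Z=P[...,2]
    M=(Z>46)&(Z<54)&(abs(X)<60)&(Y>-60)&(Y<60)
    print(lab,'block x',np.percentile(X[M],[1,3,50,97,99]).round(1),'y',np.percentile(Y[M],[1,3,50,97,99]).round(1),M.sum())
    C=(Z>39)&(Z<45)&(X<0)&(X>-70)&(abs(Y)<72)
    u=X[C]-Y[C]/8; print(' cleat x-y/8',np.percentile(u,[1,3,50,97,99]).round(1))
    F=(Z>38)&(Z<45)&(X>30)&(X<110)&(abs(Y)<40); print(' fence',np.percentile(X[F],[1,3,50,97,99]).round(1))
    return X,Y,Z
P=np.load('pics/P.npy')*1000; ana(P,'top')
im,d,Q=cloud('side'); X,Y,Z=ana(Q,'side')
# wedge top now
zt=26.6
M=(Z>45)&(Z<80)&(X>-60)&(X<40)&(Y<-80)&(Y>-260)
print('wedge z',np.percentile(Z[M],[2,50,98]))
cv2.imwrite('pics/s5.png',cv2.resize(im[200:330,190:400],None,fx=3.7,fy=3.7,interpolation=cv2.INTER_CUBIC))
E
```

```text
t 8.95 p [ 577.  -317.6   31.6] yaw 79.04 F [ 0.1 -0.2 -0.5] w 29.0 tilt [-0.0024  0.0022 -1.    ] q6 -0.48
top block x [-29.   -5.7  16.8  55.3  58. ] y [-47.3 -40.7   2.9  46.5  48.3] 915
 cleat x-y/8 [-52.5 -51.7 -35.2 -19.1  -9.7]
 fence [45.1 45.5 59.6 74.  74.8]
side block x [-5.4 -4.9 16.3 56.9 58.7] y [-45.2 -40.1  11.9  50.2  52. ] 582
 cleat x-y/8 [-51.9 -51.5 -34.7  -3.9  -1.1]
 fence [46.3 47.3 58.9 72.3 73.1]
wedge z [57.50283974 69.4489108  79.70268197]
```

View pics/s5.png

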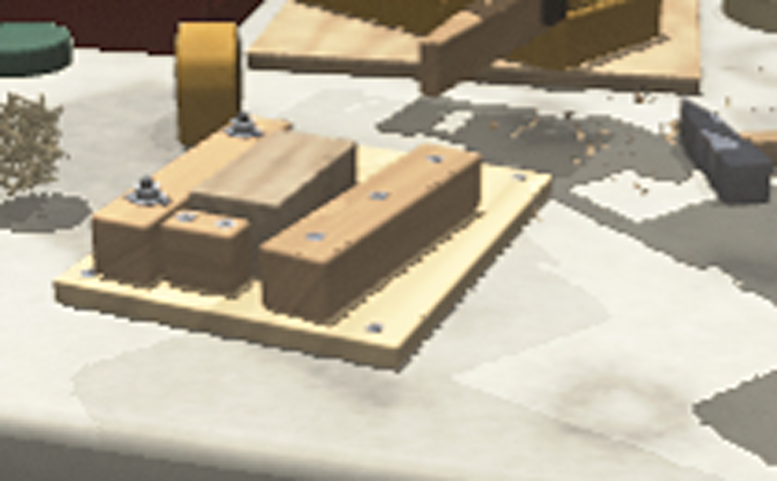

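```bash
python3 - <<'E'
from h import *
show(); o,p,R,yaw=state(); p=p[:2]*1000
b=np.array([633.6,-92.1]);a=np.radians(-7.6);y=np.array([-np.sin(a),np.cos(a)]);x=np.array([np.cos(a),np.sin(a)])
aw=np.radians(yaw-90+3.55);yw=np.array([-np.sin(aw),np.cos(aw)]);xw=np.array([np.cos(aw),np.sin(aw)])
tip=p+yw*135+xw*14.5; print('wedge yaw vs board',np.degrees(aw)+7.6,'tip expected board',((tip-b)@x).round(1),((tip-b)@y).round(1),'world',tip.round(1))
im,d,P=cloud('side')
W=np.stack([(P[...,:2]-b)@x,(P[...,:2]-b)@y,P[...,2]],-1)
for v in (213,216,219,222): print(v,[W[v,u].round(0).tolist() for u in range(301,316,2)])
E
```

```text
t 9.0 p [ 577.3 -317.8   31.9] yaw 79.05 F [0.4 0.2 0.8] w 28.8 tilt [-0.0019  0.0016 -1.    ] q6 -0.48
wedge yaw vs board 0.19700211289630776 tip expected board -11.9 -96.1 world [ 609.  -185.8]
213 [[70.0, -298.0, 13.0], [-14.0, -98.0, 81.0], [-18.0, -99.0, 81.0], [-23.0, -97.0, 82.0], [-25.0, -103.0, 81.0], [-26.0, -109.0, 79.0], [-27.0, -119.0, 76.0], [-28.0, -127.0, 74.0]]
216 [[63.0, -278.0, 12.0], [-15.0, -96.0, 75.0], [-18.0, -98.0, 75.0], [-23.0, -97.0, 76.0], [-24.0, -105.0, 74.0], [-25.0, -112.0, 72.0], [-26.0, -121.0, 70.0], [-27.0, -130.0, 67.0]]
219 [[64.0, -281.0, 3.0], [-15.0, -97.0, 69.0], [-20.0, -95.0, 70.0], [-23.0, -97.0, 70.0], [-25.0, -103.0, 69.0], [-27.0, -109.0, 67.0], [-27.0, -119.0, 64.0], [-27.0, -129.0, 61.0]]
222 [[59.0, -269.0, 0.0], [-14.0, -99.0, 62.0], [-18.0, -99.0, 63.0], [-22.0, -99.0, 64.0], [-24.0, -104.0, 62.0], [-25.0, -112.0, 60.0], [-24.0, -127.0, 55.0], [30.0, -285.0, -0.0]]
```

Call:
drive_tool([
  [0, 0.0035, 0.02, 0, 0, 0.2, 0.2],
  [0, 0, 0.018, 0, 0, 0, 0.2],
  [0, 0, 0.005, 0, 0, 0, 0.2],
  [0, 0, 0, 0, 0, 0, 0.2],
  [0, 0, 0, 0, 0, 0, 0.2],
])

```text
time: 9.68
position: [0.5819, -0.3207, -0.0102]
tool_rot: [0.773, 0.634, 0.0, 0.0]
ft_force: [-0.3, 0.3, -0.3]
grip_width: 0.0289
```

Call:
drive_tool([
  [0.012, -0.0005, 0, 0, 0, 0, 0.2],
  [0.012, -0.001, 0, 0, 0, 0, 0.2],
  [0.01, -0.0005, 0, 0, 0, 0, 0.2],
  [0, 0, 0, 0, 0, 0, 0.2],
  [0, 0, 0, 0, 0, 0, 0.2],
])

```text
time: 10.3
position: [0.5865, -0.2867, -0.0103]
tool_rot: [0.773, 0.635, -0.0, 0.0]
ft_force: [-0.0, 0.2, -0.7]
grip_width: 0.0285
```

```bash
cat >> h.py <<'E'
b=np.array([633.6,-92.1]);a=np.radians(-7.6);by=np.array([-np.sin(a),np.cos(a)]);bx=np.array([np.cos(a),np.sin(a)])
def tipb():
    show(); o,p,R,yaw=state(); p=p[:2]*1000
    aw=np.radians(yaw-90+3.55);yw=np.array([-np.sin(aw),np.cos(aw)]);xw=np.array([np.cos(aw),np.sin(aw)])
    tip=p+yw*135+xw*14.5; F=np.array(o['ft_force'])[:2]
    print('wedge yaw vs board %.2f'%(np.degrees(aw)+7.6),'tip board',((tip-b)@bx).round(1),((tip-b)@by).round(1),'F board',(F@bx).round(1),(F@by).round(1))
E
python3 - <<'E'
from h import *
tipb(); im,d,P=cloud('side')
W=np.stack([(P[...,:2]-b)@bx,(P[...,:2]-b)@by,P[...,2]],-1)
M=(W[...,0]<5)&(W[...,0]>-50)&(W[...,1]<-45)&(W[...,1]>-80)&(W[...,2]>20)
v,u=np.nonzero(M); print(len(v),np.c_[u,v].mean(0) if len(v) else '')
cv2.imwrite('pics/s6.png',cv2.resize(im[205:285,240:340],None,fx=6,fy=6,interpolation=cv2.INTER_CUBIC))
E
```

```text
t 10.3 p [ 586.5 -286.7  -10.3] yaw 78.79 F [-0.   0.2 -0.7] w 28.5 tilt [ 3.e-04 -5.e-04 -1.e+00] q6 -0.43
wedge yaw vs board -0.06 tip board -6.4 -64.1 F board -0.0 0.2
131 [301.32824427 239.80916031]
```

View pics/s6.png

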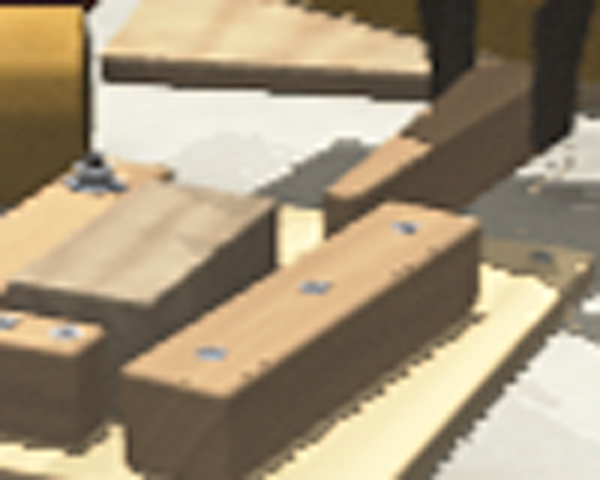

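Call:
drive_tool([
  [0.005, -0.0025, 0, 0, 0, 0, 0.2],
  [0.008, -0.0005, 0, 0, 0, 0, 0.2],
  [0.008, -0.0005, 0.001, 0, 0, 0, 0.2],
  [0, 0, 0, 0, 0, 0, 0.2],
])

```text
time: 10.85
position: [0.5867, -0.2642, -0.0116]
tool_rot: [0.773, 0.635, -0.0, -0.0]
ft_force: [0.3, 0.5, -1.3]
grip_width: 0.0287
```

Call:
drive_tool([
  [0.006, -0.0005, 0, 0, 0, 0, 0.2],
  [0.006, -0.0005, 0, 0, 0, 0, 0.2],
  [0.004, 0, 0, 0, 0, 0, 0.2],
  [0, 0, 0, 0, 0, 0, 0.2],
])

```text
time: 11.35
position: [0.5893, -0.2491, -0.0114]
tool_rot: [0.773, 0.635, 0.0, 0.0]
ft_force: [-0.2, 0.3, -0.7]
grip_width: 0.0293
```

```bash
python3 - <<'E'
from h import *
tipb()
E
```

```text
t 11.35 p [ 589.3 -249.1  -11.4] yaw 78.78 F [-0.2  0.3 -0.7] w 29.3 tilt [ 4.e-04  0.e+00 -1.e+00] q6 -0.38
wedge yaw vs board -0.07 tip board -8.5 -26.5 F board -0.3 0.2
```

Call:
drive_tool([
  [0.007, 0.0005, 0, 0, 0, 0, 0.2],
  [0.007, 0.0005, 0, 0, 0, 0, 0.2],
  [0.007, 0.0005, 0, 0, 0, 0, 0.2],
  [0.005, 0, 0, 0, 0, 0, 0.2],
  [0, 0, 0, 0, 0, 0, 0.2],
])

```text
time: 11.98
position: [0.5958, -0.2236, -0.0114]
tool_rot: [0.773, 0.635, 0.0, 0.0]
ft_force: [0.7, 1.0, -0.9]
grip_width: 0.029
```

```bash
python3 - <<'E'
from h import *
tipb()
E
```

```text
t 11.975 p [ 595.8 -223.6  -11.4] yaw 78.79 F [ 0.7  1.  -0.9] w 29.0 tilt [ 4.e-04  2.e-04 -1.e+00] q6 -0.34
wedge yaw vs board -0.06 tip board -5.4 -0.3 F board 0.6 1.1
```

Call:
drive_tool([
  [0.006, 0.0004, 0.001, 0, 0, 0, 0.2],
  [0.006, 0.0004, 0, 0, 0, 0, 0.2],
  [0.004, 0.0003, 0, 0, 0, 0, 0.2],
  [0, 0, 0, 0, 0, 0, 0.2],
])

```text
time: 12.48
position: [0.5998, -0.208, -0.0125]
tool_rot: [0.773, 0.635, 0.0, -0.0]
ft_force: [0.2, 0.1, -0.1]
grip_width: 0.0289
```

```bash
python3 - <<'E'
from h import *
tipb()
E
```

```text
t 12.475 p [ 599.8 -208.   -12.5] yaw 78.77 F [ 0.2  0.1 -0.1] w 28.9 tilt [-0.e+00  7.e-04 -1.e+00] q6 -0.31
wedge yaw vs board -0.08 tip board -3.4 15.6 F board 0.2 0.1
```

Call:
drive_tool([
  [0.004, 0.0003, 0, 0, 0, 0, 0.2],
  [0.004, 0.0003, 0, 0, 0, 0, 0.2],
  [0.002, 0.0001, 0, 0, 0, 0, 0.2],
  [0, 0, 0, 0, 0, 0, 0.2],
])

```text
time: 12.98
position: [0.6024, -0.1986, -0.0125]
tool_rot: [0.773, 0.634, 0.0, -0.0]
ft_force: [0.6, 0.6, -0.6]
grip_width: 0.0292
```

Call:
drive_tool([
  [0.003, 0.0002, 0, 0, 0, 0, 0.2],
  [0.003, 0.0002, 0, 0, 0, 0, 0.2],
  [0.002, 0.0001, 0, 0, 0, 0, 0.2],
  [0, 0, 0, 0, 0, 0, 0.2],
])

```text
time: 13.48
position: [0.6045, -0.191, -0.0124]
tool_rot: [0.773, 0.635, 0.0, -0.0]
ft_force: [0.0, 0.1, -0.6]
grip_width: 0.0293
```

```bash
python3 - <<'E'
from h import *
tipb()
im,d,P=cloud('side')
W=np.stack([(P[...,:2]-b)@bx,(P[...,:2]-b)@by,P[...,2]],-1)
M=(W[...,2]>46)&(W[...,2]<54)&(W[...,0]>-12)&(W[...,0]<42)&(abs(W[...,1])<60)
print('block x',np.percentile(W[M][:,0],[1,3,97]).round(1),'y',np.percentile(W[M][:,1],[1,3,50,97,99]).round(1))
cv2.imwrite('pics/s7.png',cv2.resize(im[205:285,240:340],None,fx=6,fy=6,interpolation=cv2.INTER_CUBIC))
E
```

```text
t 13.475 p [ 604.5 -191.   -12.4] yaw 78.77 F [ 0.   0.1 -0.6] w 29.3 tilt [ 0.e+00  3.e-04 -1.e+00] q6 -0.29
wedge yaw vs board -0.08 tip board -1.1 33.1 F board -0.0 0.1
block x [-1.6 -1.2 40. ] y [-36.1 -33.8  13.9  51.3  52.1]
```

View pics/s7.png

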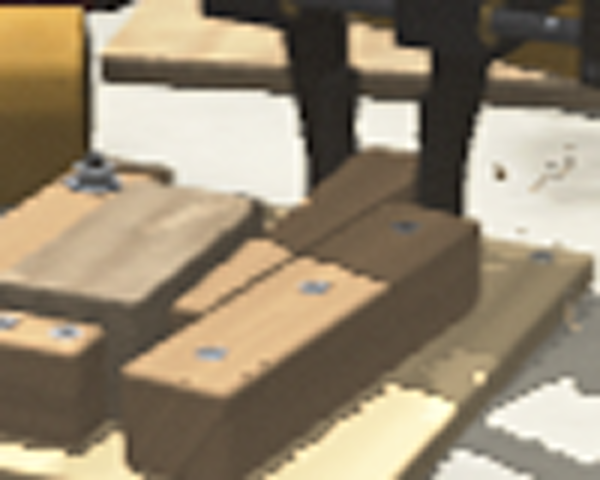

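Call:
drive_tool([
  [0.002, 0.0001, 0, 0, 0, 0, 0.2],
  [0.002, 0.0001, 0, 0, 0, 0, 0.2],
  [0.001, 0.0001, 0, 0, 0, 0, 0.2],
  [0, 0, 0, 0, 0, 0, 0.2],
])

```text
time: 14.02
position: [0.6057, -0.1863, -0.0125]
tool_rot: [0.773, 0.634, 0.0, -0.0]
ft_force: [0.6, -1.0, -0.3]
grip_width: 0.0289
```

Call:
drive_tool([
  [0.001, 0.0001, 0, 0, 0, 0, 0.2],
  [0.001, 0.0001, 0, 0, 0, 0, 0.2],
  [0.001, 0.0001, 0, 0, 0, 0, 0.2],
  [0, 0, 0, 0, 0, 0, 0.2],
])

```text
time: 14.52
position: [0.6065, -0.1834, -0.0125]
tool_rot: [0.773, 0.634, 0.0, -0.0]
ft_force: [0.6, -0.5, -0.5]
grip_width: 0.0292
```

```bash
python3 - <<'E'
from h import *
tipb()
E
```

```text
t 14.525 p [ 606.5 -183.4  -12.5] yaw 78.76 F [ 0.6 -0.5 -0.5] w 29.2 tilt [-1.e-04  2.e-04 -1.e+00] q6 -0.27
wedge yaw vs board -0.09 tip board -0.1 40.9 F board 0.6 -0.4
```

Call:
drive_tool([
  [0.0012, 0.0001, 0, 0, 0, 0, 0.2],
  [0.0012, 0.0001, 0, 0, 0, 0, 0.2],
  [0, 0, 0, 0, 0, 0, 0.2],
])

```text
time: 14.9
position: [0.6072, -0.181, -0.0125]
tool_rot: [0.773, 0.635, 0.0, -0.0]
ft_force: [-0.5, 0.0, -0.4]
grip_width: 0.0289
```

Call:
drive_tool([
  [0.001, 0.0001, 0, 0, 0, 0, 0.2],
  [0.001, 0.0001, 0, 0, 0, 0, 0.2],
  [0, 0, 0, 0, 0, 0, 0.2],
])

```text
time: 15.28
position: [0.6078, -0.1792, -0.0125]
tool_rot: [0.773, 0.635, 0.0, -0.0]
ft_force: [0.4, -0.5, -0.6]
grip_width: 0.0286
```

```bash
python3 - <<'E'
from h import *
tipb()
E
```

```text
t 15.275 p [ 607.8 -179.2  -12.5] yaw 78.77 F [ 0.4 -0.5 -0.6] w 28.6 tilt [-1.e-04  2.e-04 -1.e+00] q6 -0.27
wedge yaw vs board -0.08 tip board 0.6 45.3 F board 0.5 -0.5
```

Call:
drive_tool([
  [0, 0, 0, 0, 0, 0, 0.6],
  [0, 0, 0, 0, 0, 0, 0.6],
  [0, 0, -0.01, 0, 0, 0, 0.6],
  [0, 0, -0.05, 0, 0, 0, 0.6],
  [0, 0, -0.05, 0, 0, 0, 0.6],
])

```text
time: 15.9
position: [0.6076, -0.1792, 0.0989]
tool_rot: [0.773, 0.634, -0.0, -0.0]
ft_force: [0.8, -1.2, 1.4]
grip_width: 0.052
```

```bash
python3 - <<'E'
from h import *
show()
P=np.load('pics/P.npy')*1000
M=np.zeros(P.shape[:2],bool); M[270:410,355:450]=True; M&=(P[...,2]>9)&(P[...,2]<40)
n,L,S,_=cv2.connectedComponentsWithStats(M.astype(np.uint8)); k=1+np.argmax(S[1:,4]); Q=P[L==k]
# handle: points far from head
hd=Q[Q[:,0]<400]; vx,vy,x0,y0=cv2.fitLine(hd[:,:2].astype(np.float32),cv2.DIST_HUBER,0,.01,.01).ravel()
u=np.array([vx,vy])*np.sign(vx); c=np.array([x0,y0]); v=np.array([u[1],-u[0]])
s=(Q[:,:2]-c)@u; w=(Q[:,:2]-c)@v
print('dir yaw',np.degrees(np.arctan2(u[1],u[0])),'s range',np.percentile(s,[0.3,99.7]),'width handle',np.percentile(w[s<50],[2,98]))
for s0 in range(-130,190,12):
    m=(s>=s0)&(s<s0+12); 
    if m.any(): print(s0,np.percentile(w[m],[3,97]).round(1),np.median(Q[m,2]).round(1))
H=(abs(w)>20); print('head s', np.percentile(s[H],[3,97]),'w',np.percentile(w[H],[1,99]), 'head z',np.median(Q[H,2]))
sh=np.percentile(s[H],[3,97]).mean(); g=c+u*(sh-62)
print('hammer grip world',g, 'head axis pt',c+u*sh)
E
```

```text
t 15.9 p [ 607.6 -179.2   98.9] yaw 78.76 F [ 0.8 -1.2  1.4] w 52.0 tilt [-7.e-04  5.e-04 -1.e+00] q6 -0.27
dir yaw 25.4725 s range [-98.25071371 178.81768552] width handle [-11.56450303  12.09528152]
-106 [-8.3 10.5] 17.1
-94 [-11.4  11. ] 17.6
-82 [-11.1  11.4] 17.6
-70 [-11.9  11.1] 18.0
-58 [-11.8  12.1] 17.8
-46 [-12.2  12.2] 17.7
-34 [-11.4  12.5] 18.1
-22 [-11.3  11.4] 18.3
-10 [-10.7  11.2] 18.7
2 [-10.7  11. ] 18.5
14 [-10.1  11.7] 18.8
26 [-9.1 10.8] 18.7
38 [-9.1 10.8] 18.9
50 [-8.4 10.4] 19.5
62 [-8.3 10.5] 18.9
74 [-8.3 10.1] 19.4
86 [-8.   9.4] 19.6
98 [-8.2  9.4] 20.4
110 [-7.8 10.7] 20.7
122 [-7.5  9.8] 19.6
134 [-7.3  9.8] 20.4
146 [-44.3  23.1] 21.9
158 [-45.5  52.4] 24.0
170 [-45.7  52.8] 23.5
head s [154.2744212  178.35694182] w [-47.78078872  56.64391964] head z 23.8613408873506
hammer grip world [ 399.87593373 -293.37066348] head axis pt [ 455.84902521 -266.70583673]
```

```bash
python3 - <<'E'
from h import *
plan([409.3,-290,25],25.2,.6)
E
```

```text
[-0.0246, -0.0288, 0.0123, 0.0, 0.0, 8.9, 0.6]
[-0.0287, -0.0246, 0.0123, 0.0, 0.0, 8.9, 0.6]
[-0.0322, -0.0199, 0.0123, 0.0, 0.0, 8.9, 0.6]
[-0.0349, -0.0147, 0.0123, 0.0, 0.0, 8.9, 0.6]
[-0.0368, -0.0091, 0.0123, 0.0, 0.0, 8.9, 0.6]
[-0.0377, -0.0032, 0.0123, 0.0, 0.0, 8.9, 0.6]
```

Call:
drive_tool([
  [-0.0245, -0.029, 0.0125, 0, 0, 8.9, 0.6],
  [-0.0285, -0.0245, 0.0125, 0, 0, 8.9, 0.6],
  [-0.032, -0.02, 0.0125, 0, 0, 8.9, 0.6],
  [-0.035, -0.0145, 0.012, 0, 0, 8.9, 0.6],
  [-0.037, -0.009, 0.012, 0, 0, 8.9, 0.6],
])

```text
time: 16.52
position: [0.4422, -0.2727, 0.0366]
tool_rot: [0.956, 0.292, 0.0, 0.001]
ft_force: [1.1, 0.0, -0.1]
grip_width: 0.0522
```

Call:
drive_tool([
  [-0.0375, -0.003, 0.012, 0, 0, 8.9, 0.6],
  [0, 0, 0, 0, 0, 0, 0.6],
  [0, 0, 0, 0, 0, 0, 0.6],
  [0, 0, 0, 0, 0, 0, 0.6],
])

```text
time: 17.02
position: [0.4113, -0.2904, 0.0247]
tool_rot: [0.975, 0.221, 0.001, 0.001]
ft_force: [-0.2, 0.4, 0.1]
grip_width: 0.0521
```

```bash
python3 - <<'E'
from h import *
show(); plan([409.3,-290,-16],25.2,.6,2)
# wedge where released (top/side)
im,d,P=cloud('side')
W=np.stack([(P[...,:2]-b)@bx,(P[...,:2]-b)@by,P[...,2]],-1)
M=(W[...,2]>46)&(W[...,2]<54)&(W[...,0]>-12)&(W[...,0]<42)&(abs(W[...,1])<60)
print('block x',np.percentile(W[M][:,0],[1,3,97]).round(1),'y',np.percentile(W[M][:,1],[1,3,50,97]).round(1))
M=(W[...,2]>36)&(W[...,2]<46)&(W[...,0]>-45)&(W[...,0]<8)&(W[...,1]<-77)&(W[...,1]>-160)
print('wedge back n',M.sum(),'x',np.percentile(W[M][:,0],[2,98]).round(1),'y',np.percentile(W[M][:,1],[1,50]).round(1),'z',np.median(W[M][:,2]).round(1))
E
```

```text
t 17.025 p [ 411.3 -290.4   24.7] yaw 25.48 F [-0.2  0.4  0.1] w 52.1 tilt [ 0.0014 -0.0013 -1.    ] q6 0.29
[-0.0008, -0.0007, 0.0203, 0.1, 0.0, 0.1, 0.6]
[-0.0008, -0.0007, 0.0203, 0.1, 0.0, 0.1, 0.6]
block x [ 0.   0.4 40.8] y [-36.6 -34.   13.5  50.7]
wedge back n 88 x [-28.9  -2.1] y [-104.4  -90.7] z 41.7
```

Call:
drive_tool([
  [-0.0015, -0.001, 0.02, 0, 0, 0.2, 0.6],
  [0, 0, 0.018, 0, 0, 0, 0.6],
  [0, 0, 0.007, 0, 0, 0, 0.6],
  [0, 0, 0.0045, 0, 0, 0, 0.6],
  [0, 0, 0.002, 0, 0, 0, 0.6],
])

```text
time: 17.7
position: [0.4086, -0.2902, -0.0273]
tool_rot: [0.976, 0.218, 0.0, 0.0]
ft_force: [-0.6, 0.4, -1.3]
grip_width: 0.0522
```

Call:
drive_tool([
  [0, 0, 0, 0, 0, 0, 0.6],
  [0, 0, 0, 0, 0, 0, 0.1],
  [0, 0, 0, 0, 0, 0, 0.1],
  [0, 0, 0, 0, 0, 0, 0.1],
  [0, 0, 0, 0, 0, 0, 0.1],
], squeeze=60)

```text
time: 18.32
position: [0.4082, -0.2902, -0.0274]
tool_rot: [0.976, 0.218, 0.0, 0.0]
ft_force: [1.1, -3.4, -0.5]
grip_width: 0.0204
```

Call:
drive_tool([
  [0, 0, 0, 0, 0, 0, 0.1],
  [0, 0, 0, 0, 0, 0, 0.1],
])

```text
time: 18.58
position: [0.4083, -0.2903, -0.0274]
tool_rot: [0.976, 0.218, 0.0, 0.0]
ft_force: [1.1, 0.5, 0.4]
grip_width: 0.0191
```

```bash
python3 - <<'E'
from h import *
show()
E
```

```text
t 18.575 p [ 408.3 -290.3  -27.4] yaw 25.16 F [1.1 0.5 0.4] w 19.1 tilt [ 1.e-04 -2.e-04 -1.e+00] q6 0.29
```

```bash
python3 - <<'E'
from h import *
t=b+bx*-67.5+by*-180; print(t)
plan([408.3,-290.3,33],25.2,.1,1)
plan([*t,33],-7.6,.1,start=([408.3,-290.3,33],25.2))
E
```

```text
[ 542.88680079 -261.5914909 ]
[0.0, 0.0, -0.0604, 0.0, 0.0, 0.0, 0.1]
[0.0335, 0.0078, 0.0, 0.0, 0.0, 8.2, 0.1]
[0.0343, 0.003, 0.0, 0.0, 0.0, 8.2, 0.1]
[0.0343, -0.0019, 0.0, 0.0, 0.0, 8.2, 0.1]
[0.0337, -0.0068, 0.0, 0.0, 0.0, 8.2, 0.1]
```

Call:
drive_tool([
  [0, 0, -0.01, 0, 0, 0, 0.1],
  [0, 0, -0.02, 0, 0, 0, 0.1],
  [0, 0, -0.03, 0, 0, 0, 0.1],
  [0, 0, 0, 0, 0, 0, 0.1],
])

```text
time: 19.08
position: [0.4093, -0.2911, 0.0342]
tool_rot: [0.976, 0.218, 0.001, 0.002]
ft_force: [1.2, -0.7, -4.5]
grip_width: 0.0186
```

Call:
drive_tool([
  [0.0335, 0.008, 0, 0, 0, 8.2, 0.1],
  [0.0345, 0.003, 0, 0, 0, 8.2, 0.1],
  [0.0345, -0.002, 0, 0, 0, 8.2, 0.1],
  [0.0335, -0.007, 0, 0, 0, 8.2, 0.1],
  [0, 0, 0, 0, 0, 0, 0.1],
])

```text
time: 19.7
position: [0.5452, -0.2608, 0.0312]
tool_rot: [0.998, -0.065, 0.001, 0.0]
ft_force: [-0.7, -1.2, -3.8]
grip_width: 0.0192
```

Call:
drive_tool([
  [0, 0, 0.015, 0, 0, 0, 0.1],
  [0, 0, 0.015, 0, 0, 0, 0.1],
  [0, 0, 0, 0, 0, 0, 0.1],
  [0, 0, 0, 0, 0, 0, 0.1],
])

```text
time: 20.2
position: [0.5425, -0.2616, 0.0022]
tool_rot: [0.998, -0.067, -0.0, -0.0]
ft_force: [-0.3, 0.1, -4.7]
grip_width: 0.0188
```

```bash
cat >> h.py <<'E'
def ham():
    show(); o,p,R,yaw=state(); q=p[:2]*1000
    ah=np.radians(yaw); u=np.array([np.cos(ah),np.sin(ah)]); f=np.array([-u[1],u[0]])
    face=q+u*53+f*50; F=np.array(o['ft_force'])[:2]
    print('hammer yaw vs board %.2f'%(yaw+7.6),'face board',((face-b)@bx).round(1),((face-b)@by).round(1),'F board',(F@bx).round(1),(F@by).round(1))
E
python3 - <<'E'
from h import *
ham(); im,d,P=cloud('side')
cv2.imwrite('pics/s8.png',cv2.resize(im[205:285,240:370],None,fx=6,fy=6,interpolation=cv2.INTER_CUBIC))
E
```

```text
t 20.2 p [ 542.5 -261.6    2.2] yaw -7.67 F [-0.3  0.1 -4.7] w 18.8 tilt [-7.e-04  4.e-04 -1.e+00] q6 1.07
hammer yaw vs board -0.07 face board -14.9 -130.1 F board -0.3 0.0
```

View pics/s8.png

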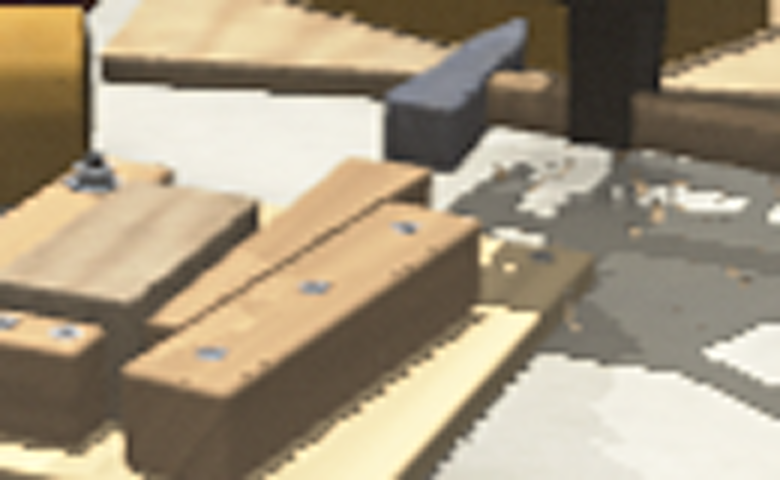

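The hammer head is level, with its face at crop (430,130), squarely behind the wedge, which sits flat in the slot between block and cleat. I'll lower to the wedge's height and close the distance.

Call:
drive_tool([
  [0, 0, 0.0125, 0, 0, 0, 0.1],
  [0, -0.01, 0, 0, 0, 0, 0.1],
  [0, -0.008, 0, 0, 0, 0, 0.1],
  [0, 0, 0, 0, 0, 0, 0.1],
  [0, 0, 0, 0, 0, 0, 0.1],
])

```text
time: 20.88
position: [0.5458, -0.2435, -0.0097]
tool_rot: [0.998, -0.066, 0.0, 0.0]
ft_force: [-0.2, -1.3, -3.6]
grip_width: 0.0193
```

```bash
cat >> h.py <<'E'
def look():
    im,d,P=cloud('side')
    W=np.stack([(P[...,:2]-b)@bx,(P[...,:2]-b)@by,P[...,2]],-1); X,Y,Z=W[...,0],W[...,1],W[...,2]
    M=(Z>46)&(Z<54)&(X>-12)&(X<42)&(abs(Y)<60)
    print('block x',np.percentile(X[M],[1,3,97]).round(1),'y',np.percentile(Y[M],[1,3,50,97]).round(1))
    M=(Z>38)&(Z<44.5)&(X>-28)&(X<5)&(Y<-60)&(Y>-150)&(X-Y/8>-17); M[:,:200]=False
    print('wedge top n',M.sum(),'back y',np.percentile(Y[M],[0,1,3,10]).round(1))
    H=(Z>10)&(Z<60)&(X>-35)&(X<8)&(Y<-90)&(Y>-200)
    if H.any(): print('head? y',np.percentile(Y[H],[2,50,98]).round(1),'z',np.percentile(Z[H],[2,50,98]).round(1))
    return im,W
E
python3 - <<'E'
from h import *
ham(); im,W=look()
cv2.imwrite('pics/s9.png',cv2.resize(im[205:285,240:370],None,fx=6,fy=6,interpolation=cv2.INTER_CUBIC))
E
```

```text
t 20.875 p [ 545.8 -243.5   -9.7] yaw -7.6 F [-0.2 -1.3 -3.6] w 19.3 tilt [ 6.e-04 -6.e-04 -1.e+00] q6 1.1
hammer yaw vs board -0.00 face board -14.0 -111.7 F board -0.1 -1.3
block x [-0.2  0.6 40.6] y [-36.  -34.   13.8  51. ]
wedge top n 231 back y [-148.5 -147.7 -146.9 -138.4]
head? y [-191.  -138.9  -92.7] z [21.6 41.3 42.9]
```

Call:
drive_tool([
  [0, -0.004, 0, 0, 0, 0, 0.1],
  [0, -0.004, 0, 0, 0, 0, 0.1],
  [0, -0.002, 0, 0, 0, 0, 0.1],
])

```text
time: 21.3
position: [0.5467, -0.2336, -0.0099]
tool_rot: [0.998, -0.067, -0.0, 0.0]
ft_force: [-1.3, -0.8, -3.0]
grip_width: 0.0192
```

```bash
python3 - <<'E'
from h import *
ham()
E
```

```text
t 21.3 p [ 546.7 -233.6   -9.9] yaw -7.63 F [-1.3 -0.8 -3. ] w 19.2 tilt [-1.e-04 -3.e-04 -1.e+00] q6 1.11
hammer yaw vs board -0.03 face board -14.4 -101.7 F board -1.2 -1.0
```

Call:
drive_tool([
  [0, -0.0015, 0, 0, 0, 0, 0.1],
  [0, -0.0015, 0, 0, 0, 0, 0.1],
])

```text
time: 21.55
position: [0.5473, -0.2308, -0.0099]
tool_rot: [0.998, -0.067, 0.0, 0.0]
ft_force: [-0.5, -1.5, -4.1]
grip_width: 0.0189
```

Call:
drive_tool([
  [0, -0.001, 0, 0, 0, 0, 0.1],
  [0, -0.001, 0, 0, 0, 0, 0.1],
])

```text
time: 21.8
position: [0.5477, -0.2289, -0.0099]
tool_rot: [0.998, -0.067, 0.0, 0.0]
ft_force: [-0.9, -1.1, -3.8]
grip_width: 0.0191
```

```bash
python3 - <<'E'
from h import *
ham()
E
```

```text
t 21.8 p [ 547.7 -228.9   -9.9] yaw -7.65 F [-0.9 -1.1 -3.8] w 19.1 tilt [ 6.e-04 -4.e-04 -1.e+00] q6 1.12
hammer yaw vs board -0.05 face board -14.0 -97.0 F board -0.8 -1.2
```

Call:
drive_tool([
  [0, 0.004, 0, 0, 0, 0, 0.1],
  [0, -0.003, 0, 0, 0, 0, 0.1],
  [0, -0.0025, 0, 0, 0, 0, 0.1],
])

```text
time: 22.18
position: [0.547, -0.228, -0.01]
tool_rot: [0.998, -0.066, -0.0, 0.001]
ft_force: [-3.9, -8.0, -4.5]
grip_width: 0.0189
```

Call:
drive_tool([
  [0, 0.004, 0, 0, 0, 0, 0.1],
  [0, -0.003, 0, 0, 0, 0, 0.1],
  [0, -0.0025, 0, 0, 0, 0, 0.1],
])

```text
time: 22.55
position: [0.5473, -0.2279, -0.0099]
tool_rot: [0.998, -0.066, -0.0, 0.002]
ft_force: [-6.9, -12.4, -3.9]
grip_width: 0.0186
```

```bash
python3 - <<'E'
from h import *
ham()
E
```

```text
t 22.55 p [ 547.3 -227.9   -9.9] yaw -7.58 F [ -6.9 -12.4  -3.9] w 18.6 tilt [-8.0e-04 -3.7e-03 -1.0e+00] q6 1.13
hammer yaw vs board 0.02 face board -14.6 -96.0 F board -5.2 -13.3
```

Call:
drive_tool([
  [0, 0.005, 0, 0, 0, 0, 0.1],
  [0, -0.003, 0, 0, 0, 0, 0.1],
  [0, -0.0025, 0, 0, 0, 0, 0.1],
  [0, 0, 0, 0, 0, 0, 0.1],
])

```text
time: 23.05
position: [0.5473, -0.228, -0.0098]
tool_rot: [0.998, -0.066, -0.0, 0.002]
ft_force: [-4.6, -10.8, -4.4]
grip_width: 0.0189
```

```bash
python3 - <<'E'
from h import *
ham()
E
```

```text
t 23.05 p [ 547.3 -228.    -9.8] yaw -7.6 F [ -4.6 -10.8  -4.4] w 18.9 tilt [-6.0e-04 -4.2e-03 -1.0e+00] q6 1.13
hammer yaw vs board 0.00 face board -14.5 -96.1 F board -3.1 -11.4
```

Call:
drive_tool([
  [0, 0.005, 0, 0, 0, 0, 0.1],
  [0, -0.003, 0, 0, 0, 0, 0.1],
  [0, -0.0035, 0, 0, 0, 0, 0.1],
])

```text
time: 23.42
position: [0.5469, -0.2272, -0.0099]
tool_rot: [0.998, -0.066, -0.001, 0.003]
ft_force: [-10.7, -19.9, -6.0]
grip_width: 0.0191
```

```bash
python3 - <<'E'
from h import *
ham(); look()
E
```

```text
t 23.425 p [ 546.9 -227.2   -9.9] yaw -7.52 F [-10.7 -19.9  -6. ] w 19.1 tilt [-0.002  -0.0059 -1.    ] q6 1.13
hammer yaw vs board 0.08 face board -15.1 -95.3 F board -8.0 -21.2
block x [ 1.   1.4 40.4] y [-36.9 -33.8  13.9  51.3]
wedge top n 230 back y [-149.4 -149.2 -147.5 -139.5]
head? y [-190.4 -135.4  -92.1] z [23.4 41.3 43.2]
```

Call:
drive_tool([
  [0, 0.006, 0, 0, 0, 0, 0.1],
  [0, -0.003, 0, 0, 0, 0, 0.1],
  [0, -0.002, 0, 0, 0, 0, 0.1],
])

```text
time: 23.85
position: [0.5471, -0.2275, -0.0099]
tool_rot: [0.998, -0.066, -0.001, 0.003]
ft_force: [-7.5, -16.1, -4.3]
grip_width: 0.019
```

Call:
drive_tool([
  [0, 0.01, 0, 0, 0, 0, 0.1],
  [0, 0.02, 0, 0, 0, 0, 0.1],
  [0, 0, -0.02, 0, 0, 0, 0.1],
  [0, 0, 0, 0, 0, 0, 0.1],
])

```text
time: 24.35
position: [0.5451, -0.2556, 0.0111]
tool_rot: [0.998, -0.067, 0.001, 0.001]
ft_force: [0.1, 0.0, -3.5]
grip_width: 0.0188
```

```bash
python3 - <<'E'
from h import *
ham(); im,W=look(); cv2.imwrite('pics/s10.png',cv2.resize(im[205:305,230:410],None,fx=4.4,fy=4.4,interpolation=cv2.INTER_CUBIC))
# head tilt relative to the level: top of hammer head and handle heights
X,Y,Z=W[...,0],W[...,1],W[...,2]
for lab,x0,x1 in(('head',-30,0),('neck',-55,-38),('handle1',-110,-95),('handle2',-150,-130),('handle3',-200,-180)):
    M=(X>x0)&(X<x1)&(Y<-140)&(Y>-260)&(Z>25)&(Z<75)
    if M.sum()>5: print(lab,M.sum(),'ztop',np.percentile(Z[M],[50,90,97]).round(1),'y',np.percentile(Y[M],[3,97]).round(1))
t=np.array([409.3,-290]); plan([*t,20],10,.1)
E
```

```text
t 24.35 p [ 545.1 -255.6   11.1] yaw -7.66 F [ 0.1  0.  -3.5] w 18.8 tilt [ 0.0029 -0.0016 -1.    ] q6 1.08
hammer yaw vs board -0.06 face board -13.0 -123.8 F board 0.1 0.0
block x [ 1.   1.4 40.2] y [-37.4 -34.7  14.3  50.8]
wedge top n 130 back y [-150.  -145.5 -137.1 -125.5]
head? y [-187.2 -125.5  -92.4] z [38.5 50.5 59.3]
head 197 ztop [62.6 63.6 64. ] y [-218.9 -142. ]
neck 62 ztop [53.1 59.2 59.8] y [-173.4 -154.2]
handle1 75 ztop [51.7 57.2 57.8] y [-175.2 -161. ]
handle2 106 ztop [50.8 56.4 56.8] y [-176.5 -160.7]
handle3 119 ztop [49.6 54.8 55.2] y [-179.6 -158.6]
[-0.0431, 0.0176, -0.0033, 0.0, 0.0, -5.9, 0.1]
[-0.0447, 0.0131, -0.0032, 0.0, 0.0, -5.9, 0.1]
[-0.0458, 0.0084, -0.0032, 0.0, 0.0, -5.9, 0.1]
```

View pics/s10.png

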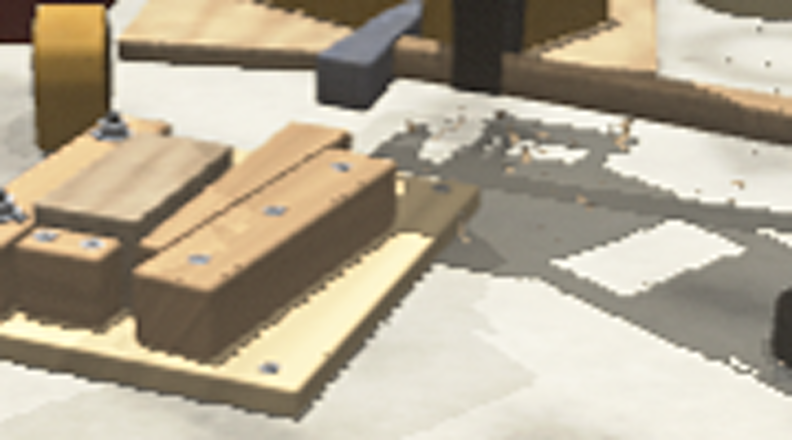

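Wedge and block stay seated after the hammer is withdrawn, and the hammer is level in the grip. I'll lay it back where it was.

```bash
python3 - <<'E'
from h import *
plan([408.5,-290.2,15],25.2,.1)
E
```

```text
[-0.0325, 0.0133, -0.0012, 0.0, 0.0, -8.2, 0.1]
[-0.0341, 0.0085, -0.0012, 0.0, 0.0, -8.2, 0.1]
[-0.0349, 0.0035, -0.0012, 0.0, 0.0, -8.2, 0.1]
[-0.0351, -0.0015, -0.0012, 0.0, 0.0, -8.2, 0.1]
```

Call:
drive_tool([
  [-0.0325, 0.0135, -0.001, 0, 0, -8.2, 0.1],
  [-0.034, 0.0085, -0.001, 0, 0, -8.2, 0.1],
  [-0.035, 0.0035, -0.001, 0, 0, -8.2, 0.1],
  [-0.035, -0.0015, -0.001, 0, 0, -8.2, 0.1],
  [0, 0, 0, 0, 0, 0, 0.1],
])

```text
time: 25.02
position: [0.4052, -0.2888, 0.0134]
tool_rot: [0.976, 0.217, -0.001, -0.002]
ft_force: [-0.3, -0.0, -4.5]
grip_width: 0.019
```

Call:
drive_tool([
  [0, 0, 0.015, 0, 0, 0, 0.1],
  [0, 0, 0.015, 0, 0, 0, 0.1],
  [0, 0, 0.007, 0, 0, 0, 0.1],
  [0, 0, 0, 0, 0, 0, 0.1],
  [0, 0, 0, 0, 0, 0, 0.1],
])

```text
time: 25.65
position: [0.4084, -0.2899, -0.023]
tool_rot: [0.976, 0.218, 0.0, 0.0]
ft_force: [-0.1, -0.4, -3.0]
grip_width: 0.0192
```

```bash
python3 - <<'E'
from h import *
show()
E
```

```text
t 25.65 p [ 408.4 -289.9  -23. ] yaw 25.18 F [-0.1 -0.4 -3. ] w 19.2 tilt [ 1.e-04 -1.e-04 -1.e+00] q6 0.29
```

Call:
drive_tool([
  [0, 0, 0.002, 0, 0, 0, 0.1],
  [0, 0, 0.0015, 0, 0, 0, 0.1],
  [0, 0, 0, 0, 0, 0, 0.1],
])

```text
time: 26.02
position: [0.4082, -0.2901, -0.0263]
tool_rot: [0.976, 0.218, 0.0, 0.0]
ft_force: [0.4, -0.1, -3.9]
grip_width: 0.0193
```

Call:
drive_tool([
  [0, 0, 0.0005, 0, 0, 0, 0.1],
  [0, 0, 0.0005, 0, 0, 0, 0.1],
  [0, 0, 0, 0, 0, 0, 0.1],
])

```text
time: 26.4
position: [0.4082, -0.29, -0.0274]
tool_rot: [0.976, 0.218, 0.0, 0.0]
ft_force: [-0.0, -0.8, -2.6]
grip_width: 0.019
```

Nearly down: at −27.4 mm, the grasp height, the force has just begun to ease.

Call:
drive_tool([
  [0, 0, 0.0006, 0, 0, 0, 0.1],
  [0, 0, 0.0006, 0, 0, 0, 0.1],
  [0, 0, 0, 0, 0, 0, 0.1],
])

```text
time: 26.78
position: [0.4082, -0.2901, -0.0274]
tool_rot: [0.976, 0.218, 0.0, 0.0]
ft_force: [-0.5, 1.7, 8.0]
grip_width: 0.019
```

Call:
drive_tool([
  [0, 0, 0, 0, 0, 0, 0.25],
  [0, 0, 0, 0, 0, 0, 0.5],
  [0, 0, 0, 0, 0, 0, 0.6],
  [0, 0, 0, 0, 0, 0, 0.6],
  [0, 0, 0, 0, 0, 0, 0.6],
])

```text
time: 27.4
position: [0.408, -0.2899, -0.0288]
tool_rot: [0.976, 0.218, -0.0, -0.0]
ft_force: [-0.2, 0.5, -1.2]
grip_width: 0.0497
```

Call:
drive_tool([
  [0, 0, -0.02, 0, 0, 0, 0.6],
  [0, 0, -0.06, 0, 0, 0, 0.6],
  [0, 0, -0.06, 0, 0, 0, 0.6],
  [0, 0, 0, 0, 0, 0, 0.6],
])

```text
time: 27.9
position: [0.4107, -0.2926, 0.1156]
tool_rot: [0.976, 0.218, 0.003, 0.005]
ft_force: [0.3, -0.5, -0.6]
grip_width: 0.0521
```

Call:
drive_tool([
  [-0.06, 0.06, -0.03, 0, 0, 0, 0.6],
  [-0.03, 0.06, 0, 0, 0, 0, 0.6],
  [0, 0.06, 0, 0, 0, 0, 0.6],
  [0, 0.05, 0, 0, 0, 0, 0.6],
  [0, 0, 0, 0, 0, 0, 0.6],
])

```text
time: 28.52
position: [0.4338, -0.5107, 0.13]
tool_rot: [0.976, 0.217, 0.0, 0.001]
ft_force: [-0.3, 0.9, 0.6]
grip_width: 0.0522
```

```bash
python3 - <<'E'
from h import *
show()
def hw(im,d,P,lab):
    W=np.stack([(P[...,:2]-b)@bx,(P[...,:2]-b)@by,P[...,2]],-1); X,Y,Z=W[...,0],W[...,1],W[...,2]
    M=(Z>46)&(Z<54)&(X>-12)&(X<42)&(abs(Y)<60); print(lab,'block x',np.percentile(X[M],[1,3,97]).round(1),'y',np.percentile(Y[M],[1,3,97,99]).round(1))
    M=(Z>36)&(Z<46)&(X>-38)&(X<12)&(Y<-77)&(Y>-150); print(' wedge back y',np.percentile(Y[M],[1,3,10]).round(1),'x',np.percentile(X[M],[2,98]).round(1),M.sum())
    M=(P[...,2]>9)&(P[...,2]<40)&(P[...,0]>200)&(P[...,0]<500)&(P[...,1]<-190)&(P[...,1]>-450)
    n,L,S,_=cv2.connectedComponentsWithStats(M.astype(np.uint8)); k=1+np.argmax(S[1:,4]); Q=P[L==k]
    print(' hammer rect',[np.round(v,1) for v in cv2.minAreaRect(Q[:,:2].astype(np.float32))],'z max',np.percentile(Q[:,2],[50,99]).round(1))
hw(*cloud('top'),'top'); hw(*cloud('side'),'side')
P0=np.load('pics/P.npy')*1000; hw(None,None,P0,'initial top')
E
```

```text
t 28.525 p [ 433.8 -510.7  130. ] yaw 25.06 F [-0.3  0.9  0.6] w 52.2 tilt [ 4.e-04 -1.e-03 -1.e+00] q6 0.1
top block x [ 0.3  1.1 40.6] y [-39.2 -37.4  46.8  48.9]
 wedge back y [-97.3 -96.8 -95.4] x [-28.8  -0.1] 130
 hammer rect [array([ 384.8, -302.2]), array([181.5, 107.2]), np.float64(23.2)] z max [20.9 27.7]
side block x [ 0.9  1.5 40.6] y [-35.8 -34.3  50.9  51.7]
 wedge back y [-96.7 -95.8 -93.6] x [-28.5   0.1] 61
 hammer rect [array([ 341.4, -318.1]), array([278.2, 110.9]), np.float64(23.0)] z max [17.6 24.6]
initial top block x [-5.8 -5.1 37.6] y [-40.8 -39.1  45.8  47.4]Traceback (most recent call last):
  File "<stdin>", line 11, in <module>
  File "<stdin>", line 6, in hw
    return _quantile_unchecked(
        a, q, axis, out, overwrite_input, method, keepdims, weights)
    return _ureduce(a,
                    func=_quantile_ureduce_func,
    ...<5 lines>...
                    overwrite_input=overwrite_input,
                    method=method)
    r = func(a, **kwargs)
    result = _quantile(arr,
                       quantiles=q,
    ...<2 lines>...
                       out=out,
                       weights=wgt)
    slices_having_nans = np.isnan(arr[-1, ...])
                                  ~~~^^^^^^^^^
IndexError: index -1 is out of bounds for axis 0 with size 0
```

```bash
python3 -c "
from rig import robot
print(robot.hand_in())"
```

```text
the job is handed in; nothing more can be done
None
```

I slid the wedge into the slot thin end first with its straight side to the block, let go of it, and tapped it tight with the hammer. The hammer is back flat on the table where it was. I handed in at 28.6 s of the 58 s.

**Final checks**
- **Block:** it moved about 6 mm across, which puts its far side at about the measured fence face.
- **Wedge:** it stopped with its tip at about board y = 53 mm. The hammer face stayed within about 1 mm over the last taps. Both cameras put the wedge's back end at y ≈ −97 mm after the arm withdrew.
- **Tap force:** hammer force read at the end of the taps was about 8, 13, 11, 21 and 17 N, against the 30 N bruising limit. I could only read it at the end of each call, so short impact peaks were not measured.
- **Hammer:** its top is at about 25 mm in the side camera (28 mm in the top camera), and its position is within a few millimetres of where it started.

**What disagreed or went wrong**
- **Height reading:** the reported tool height was about 33 mm lower than the fingertips the side camera measured. Two grasps closed in the air above the wedge before I found this, and the wedge did not move. I worked from the camera height after that.
- **Last comparison:** my final script stopped with an error when re-checking the starting picture. All the readings of the finished scene had already come through.
- **Bystanders:** I did not measure the jar, tape measure or small tape roll again. The arm did not go near them.

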